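# Reset the funnel height and lock it with the jam nut

## Task

Reset the funnel's height: push the red peg of the jam nut anticlockwise (seen from above) until the nut is loose, then turn the black adjuster knob clockwise until its yellow pointer lines up with the green mark. Then push the peg clockwise to lock the setting again, going by feel: end with a steady push of about 13 newtons square to the handle, never more than 17 or the thread strips, and leave the peg with the pointer still on the mark. Keep off the clear funnel, and leave the dish, the brass weight and the blue scoop where they are.

Things in the scene. Friction and masses are not known exactly. Their poses are not given: they have to be found in the camera images.
- stand: Grey base plate 300 x 160 x 12 mm, fixed, with an aluminium adjuster housing (60 mm across, 49 mm high). Origin on the bench under the vertical adjuster axis; x points away from the robot, z up; turned up to 20 degrees. The plate spans x -85 to 215, y -30 to 130 mm. All heights here are above the bench.
- screw: Adjuster: black knob with a 48 mm disc (top 75 mm high) and on it an upright grip bar 50 mm long, 14 mm thick, up to 106 mm high, lying along the pointer's direction. Turns about the stand's axis only (origin as the stand's). Free, it takes 0.2 N m and stays where left; locked while the nut is tight. The mark lies 0.5 to 1.4 rad clockwise of the start, short of the knob's stop.
- knob_grip (a point): On the adjuster axis, in the upper half of the grip bar, 92 mm above the bench.
- pointer (a point): Just at the tip of the yellow pointer, 52 mm from the adjuster axis, 71.5 mm high. The pointer is a 6 mm wide bar under the end of the grip bar and turns with the knob.
- mark (a point): Inner end of the green mark, 52 mm from the adjuster axis, 71.5 mm high: the pointer's point meets it when set. It tops a fixed green post (60 to 72 mm from the axis, 72 mm high); its place round the axis changes from run to run.
- jamnut: Jam nut's collar (52 mm across, 48 to 52 mm high) below the knob; clamps the screw, does not rotate; origin as the stand's. The nut is stiff: 7.5 N at the peg moves it even when loose. The seat sinks by an unknown amount as the adjuster turns, so it comes tight 0.03 to 0.4 rad past its start; the push then rises up to 1 N per mm. Tight from 12 N, then holds by itself; strips at 18.5 N.
- peg (a point): On the axis of the red upright peg (16 mm diameter, 53 to 97 mm high), 88 mm high, at the end of the nut's brass handle (12 mm wide, top at 63 mm), 80 mm from the adjuster axis. It swings about that axis; clockwise from above tightens. Starts tight, roughly along the stand's -y. Back 0.25 rad frees the screw for certain; a stop lies about 0.85 rad back.
- funnel: Clear acrylic funnel, 104 mm across its mouth, top about 160 mm high, on an arm beside a 16 mm steel column 200 mm high; rises and falls 3 mm per rad of the adjuster. Origin: centre of its outlet. Not to be touched.
- dish: Square glass dish 100 x 100 x 35 mm under the funnel, loose. Origin: centre of its underside.
- weight: Stubby brass ring weight, 48 mm across, 26 mm high, loose on a fixed black rubber mat (150 mm square, 5 mm thick). Origin: centre of its underside.
- scoop: Blue enamel scoop, bowl 70 x 55 x 30 mm with a 90 mm handle towards its -x, loose. Origin: centre of the bowl's underside.

How it is judged:
By the outcome, as a careful person would: the job done as asked, in the order asked, and still so for the second after the job is handed in, with the robot touching nothing.
It also fails if it takes over 72 s, if anything falls off the work surface, if the arm or the gripper's body presses on something with over 40 N, if the wrist force passes 120 N, or if a joint passes its speed limit or range.

## Robot

A 7-joint arm with a two-finger parallel gripper is mounted at the origin on the work surface. World frame = base frame: x ahead of the robot, y to its left, z up, the work surface at z = 0. Lengths are in m, angles in rad, forces in N, time in s.
With the tool pointing down it reaches from about 0.4 to 0.85 m from the base axis. Payload 10.4 kg.
Tool frame: the origin (TCP) lies at the very end of the fingers, on their centre line; the grasp point (between the pads) lies 19 mm behind it; z points along the fingers, y is the line along which they close (so a half turn about z gives the same grasp; the last joint's range is limited). The gripper opens to 85 mm and grips with 20 to 120 N. Pads are 22 mm wide; open, the fingers measure 114 mm over their backs; the gripper's body (76 mm by 85 mm) begins 54 mm behind the grasp point. The pads swing forward as they close: fully open they stand 13 mm farther back than shut.
Start: joints at [1.311, 0.332, -0.065, 1.46, 0.022, 1.35, -0.088], TCP at [0.147, -0.608, 0.231] pointing down, gripper open.
Joint ranges: [-2.6, 2.6], [-0.5, 2.12], [-1.47, 1.34], [0.16, 2.42], [-1.27, 4.41], [0.06, 2.06], [-2.6, 2.6]. Speed limits (rad/s): [2.22, 2.22, 2.79, 2.79, 3.14, 3.14, 3.14].

## Interface

Orientations are given as a unit quaternion [x, y, z, w].
In Python, from workcell import * gives the robot as it stands.
- The arm moves only by the tool step_arm, never from a script. Its argument "commands" is one flat list of numbers, 7 for each row, row after row: the finger opening in mm, from 0 to 85.4, then the shift along the world's x, y, z as a fraction of full scale, then the turn, a rotation vector about the world's x, y, z as a fraction of full scale. A call has exactly 10 rows; each row is the pose to reach, as a shift and turn from the pose commanded when the call began, turning the shorter way round; what a row does not reach only later rows make up. Full scale, the value 1, is 0.6 m for a shift and pi rad for a turn. A row lasts 1/8 s, in which the tool goes at most 62.5 mm and 10.7 degrees, less where a joint would pass 70% of its speed; a pose out of reach is approached as far as the arm can. A call with a number of a shift or a turn outside -1 to 1 is refused whole. A call with a gripper value outside its range is refused whole. The fingers move at their own pace and stop on an object; "squeeze" is the grip in N (left out, the last holds). Time passes only in rows, so rows that repeat a pose let the fingers close, or fill a call up. It gives the time, the measured TCP pose, the force, the opening and the grip force at its end, in the units of the state.
- get_obs(): the state, without advancing time (a new reading comes with each control period).
- camera(name): name is "side" or "top" or "wrist"; returns the picture (420x560x3 uint8, red, green, blue); there is no depth.
- camera_params(name): a dict with "mtx" (3x3 intrinsics, pixels), "dist" ([k1, k2, p1, p2, k3] as OpenCV has them; the pictures are not rectified), "extrinsics" (4x4, takes a point from world to camera coordinates); the wrist camera has in their place "tool_from_camera" (4x4, takes a point from camera to tool coordinates, whose origin is the TCP and whose axes are the flange's). Camera axes: x right, y down, z forward; pixel columns grow to the right and rows downward; lengths in m; the calibration is good to about 2 mm. A picture is of the moment at which its call begins: read the wrist's pose just before it. camera_params takes no time and is no camera call.
- hand_in(): hands the job in; it is judged then, once.
The state is a dict: "clock": time; "joint_pos": joint angles; "joint_velocities": joint speeds; "tau": joint torques, N m; "position": TCP position; "ee_rot": TCP orientation; "ft_force": force on the tool from outside, world axes, zero at the start; "torque": the same for the moment, N m; "grip_width": opening from 0.0 (shut) to 1.0 (fully open); "grasp_force": force on a finger pad.
Only numpy, scipy, OpenCV 4.12 (cv2) and the standard library are available. Lean on these libraries where they do the work, as an engineer would, in place of code of your own. Each camera call takes 0.05 s, during which the arm holds its last target. There are 200 camera calls.

## Working session

There is one attempt and no reset: what is moved stays moved. The work goes in short steps, Python scripts to look and compute and a tool call to move; the robot and the scene stay as the last step left them, time stands still between calls to the robot, and variables do not carry over. Pictures are saved under pics/ and viewed, at most 10 in all, crops included, and the job is handed in when it is done.

Besides the shell and the picture viewer there is one more tool, called after "Emit:" by a JSON object that holds its "name" and its "arguments". step_arm: Moves the arm, as the interface text tells. Its arguments: {"type":"object","properties":{"commands":{"type":"array","items":{"type":"number"}},"squeeze":{"type":"number"}},"required":["commands"]}

```bash
ls; mkdir -p pics; python3 - <<'E'
from workcell import *
import cv2,numpy as np
o=get_obs();print({k:np.round(v,3) for k,v in o.items()})
for n in("top","side"):
    im=camera(n);cv2.imwrite(f"pics/{n}0.png",im[:,:,::-1]);p=camera_params(n);print(n,np.round(p["mtx"],1),p["dist"],np.round(p["extrinsics"],3))
p=camera_params("wrist");print(p)
E
```

```text
pics
{'clock': np.float64(0.0), 'joint_pos': array([ 1.311,  0.333, -0.065,  1.461,  0.022,  1.35 , -0.089]), 'joint_velocities': array([-0.   , -0.001, -0.001,  0.001, -0.001,  0.   , -0.   ]), 'tau': array([-1.0000e-03, -6.2544e+01,  4.8000e-02, -3.9161e+01,  1.6000e-02,
        1.0000e-02,  0.0000e+00]), 'position': array([ 0.147, -0.607,  0.231]), 'ee_rot': array([ 0.993,  0.118, -0.   , -0.001]), 'ft_force': array([ 0.028, -0.402,  0.691]), 'torque': array([-0.019, -0.029,  0.009]), 'grasp_force': np.float64(0.0), 'grip_width': np.float64(0.997)}
top [[400.3   0.  283.3]
 [  0.  400.3 206. ]
 [  0.    0.    1. ]] [-0.09698515  0.          0.          0.          0.        ] [[-0.009 -1.     0.014  0.025]
 [-0.984  0.006 -0.176  0.574]
 [ 0.176 -0.016 -0.984  1.012]
 [ 0.     0.     0.     1.   ]]
side [[514.    0.  280.6]
 [  0.  514.  210.7]
 [  0.    0.    1. ]] [-0.03998466  0.          0.          0.          0.        ] [[-0.933 -0.36   0.019  0.556]
 [-0.245  0.596 -0.765  0.178]
 [ 0.264 -0.718 -0.644  1.15 ]
 [ 0.     0.     0.     1.   ]]
{'mtx': array([[307.67976123,   0.        , 278.35297983],
       [  0.        , 307.67976123, 205.54595933],
       [  0.        ,   0.        ,   1.        ]]), 'dist': array([-0.06550588,  0.        ,  0.        ,  0.        ,  0.        ]), 'tool_from_camera': array([[ 2.27373021e-04, -9.58907306e-01, -2.83719450e-01,
         7.18259560e-02],
       [ 9.99999885e-01,  3.37592669e-04, -3.39585749e-04,
         2.08058127e-04],
       [ 4.21412862e-04, -2.83719340e-01,  9.58907273e-01,
        -1.40951545e-01],
       [ 0.00000000e+00,  0.00000000e+00,  0.00000000e+00,
         1.00000000e+00]])}
```

View pics/top0.png

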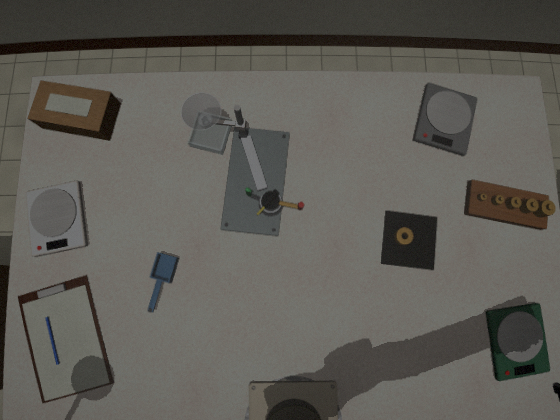

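View pics/side0.png

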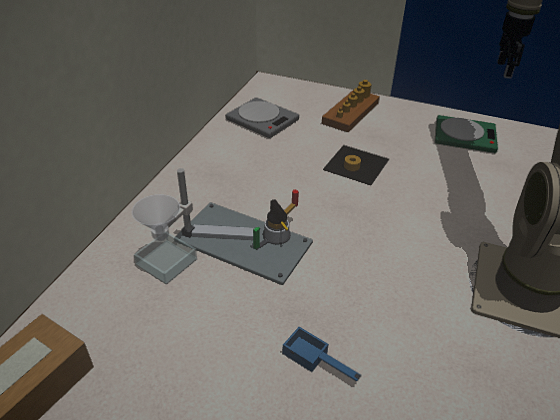

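Top view: the knob is near (270,201), the red peg (300,205), the yellow pointer (262,211) and the green post (248,190). The dish and funnel are near (207,125), well away from the knob. The side view agrees: knob (277,225), peg (295,195), green post (256,237).

```bash
cat > h.py <<'E'
from workcell import *
import cv2,numpy as np
from scipy.spatial.transform import Rotation as R
def w2c(n,o=None):
    p=camera_params(n)
    if n!="wrist": return p,p["extrinsics"]
    o=o or get_obs();T=np.eye(4);T[:3,:3]=R.from_quat(o["ee_rot"]).as_matrix();T[:3,3]=o["position"]
    return p,np.linalg.inv(T@p["tool_from_camera"])
def shot(n):
    p,E=w2c(n);return camera(n),p,E
def plane(px,z,p,E):
    u=cv2.undistortPoints(np.array([[px]],float),p["mtx"],p["dist"])[0,0]
    d=E[:3,:3].T@np.r_[u,1];c=-E[:3,:3].T@E[:3,3];return c+d*(z-c[2])/d[2]
def proj(X,p,E):
    r,_=cv2.Rodrigues(E[:3,:3]);return cv2.projectPoints(np.array(X,float).reshape(-1,3),r,E[:3,3],p["mtx"],p["dist"])[0][:,0]
def mask(im,c):
    h,s,v=cv2.split(cv2.cvtColor(im,cv2.COLOR_RGB2HSV))
    m={"red":((h<6)|(h>174))&(s>130)&(v>70),"green":(h>45)&(h<80)&(s>100)&(v>30),"yellow":(h>21)&(h<33)&(s>130)&(v>90),"blue":(h>100)&(h<120)&(s>90)}[c]
    return m.astype(np.uint8)
def blobs(im,c,roi=None,mn=6):
    m=mask(im,c)
    if roi: q=np.zeros_like(m);x0,y0,x1,y1=roi;q[y0:y1,x0:x1]=1;m*=q
    n,l,s,ce=cv2.connectedComponentsWithStats(m)
    return [(s[i],np.round(ce[i],1)) for i in range(1,n) if s[i,4]>=mn]
E
python3 - <<'E'
from h import *
for n,roi in(("top",(220,120,320,240)),("side",(180,160,320,280))):
    im,p,E=shot(n)
    for c in("red","green","yellow"):
        for b in blobs(im,c,roi,3): print(n,c,b)
    if n=="top":
        for nm,px,z in(("peg",(300,205.5),.097),("knob",(270,201),.106),("ptr",(261,212),.0715),("grn",(248.5,190),.072)): print(nm,plane(px,z,p,E).round(4))
        for px in((290,133),(277,235),(221,231),(237,127)):print(plane(px,.012,p,E).round(3))
        cv2.imwrite("pics/top_c.png",cv2.resize(im[160:250,200:320,::-1],None,fx=6,fy=6,interpolation=cv2.INTER_CUBIC))
E
```

```text
top red (array([298, 202,   5,   6,  21], dtype=int32), array([300.3, 204.6]))
top green (array([246, 188,   5,   4,  16], dtype=int32), array([247.7, 189.8]))
top yellow (array([258, 207,   6,   7,  11], dtype=int32), array([260.7, 209.8]))
peg [ 0.5668 -0.0213  0.097 ]
knob [0.5772 0.0547 0.106 ]
ptr [0.5549 0.0787 0.0715]
grn [0.6134 0.1115 0.072 ]
[ 0.793 -0.001  0.012]
[0.501 0.038 0.012]
[0.513 0.19  0.012]
[0.812 0.15  0.012]
side red (array([293, 190,   5,   4,  19], dtype=int32), array([294.9, 191.6]))
side red (array([294, 197,   3,   8,  10], dtype=int32), array([295.5, 200.8]))
side green (array([253, 227,   7,   5,  22], dtype=int32), array([256.3, 228.9]))
side green (array([256, 236,   3,   8,  12], dtype=int32), array([257.1, 239.2]))
side green (array([256, 244,   4,   4,   8], dtype=int32), array([257.5, 245.6]))
side yellow (array([281, 222,   7,   8,  20], dtype=int32), array([284. , 225.2]))
```

View pics/top_c.png

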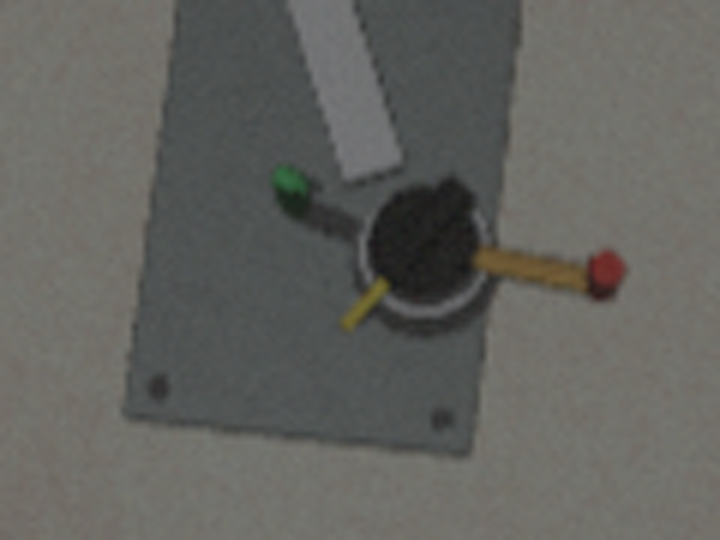

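The axis comes out near (0.588, 0.056), with the pointer angle about 2.48 and the mark about 1.14. The peg angle is about -1.84. I'm moving near the peg with the fingers shut for a close look.

Emit:
{"name": "step_arm", "arguments": {"commands": [0,0.06,0.1,0,0,0,-0.02,0,0.12,0.19,0,0,0,-0.04,0,0.18,0.28,0,0,0,-0.06,0,0.24,0.38,0,0,0,-0.08,0,0.3,0.47,0,0,0,-0.1,0,0.36,0.56,0,0,0,-0.12,0,0.42,0.66,0,0,0,-0.14,0,0.5,0.77,0,0,0,-0.16,0,0.56,0.87,0,0,0,-0.16,0,0.62,0.96,0,0,0,-0.16]}}

```text
clock: 1.45
position: [0.4861, -0.0808, 0.2316]
ee_rot: [0.991, -0.133, 0.0, 0.0]
ft_force: [1.0, -1.4, -0.7]
grip_width: 0.0
grasp_force: 0.0
```

```bash
python3 - <<'E'
from h import *
o=get_obs();print(o["clock"],o["position"].round(4),o["ee_rot"].round(3),o["ft_force"].round(2),o["joint_pos"].round(2))
im,p,E=shot("wrist")
for c in("red","green","yellow"):
    for b in blobs(im,c,None,15): print(c,b)
cv2.imwrite("pics/w1.png",im[:,:,::-1])
E
```

```text
1.45 [ 0.4861 -0.0808  0.2316] [ 0.991 -0.133  0.     0.   ] [ 1.04 -1.45 -0.68] [ 0.66  0.08 -0.62  1.77  0.05  1.3  -1.8 ]
red (array([182, 115,  17,  17, 234], dtype=int32), array([190.2, 123.1]))
green (array([ 47, 113,  16,  11, 146], dtype=int32), array([ 54. , 118.1]))
yellow (array([ 98, 155,  12,  21, 123], dtype=int32), array([103. , 164.8]))
```

View pics/w1.png

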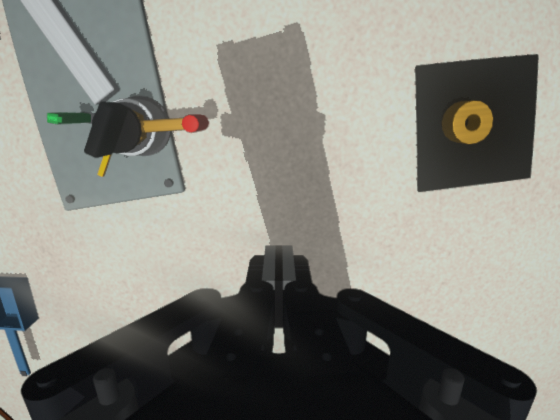

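Wrist view: the peg top is at (192,123), the pointer tip (101,175), the green post top (48-63,118) and the plate's near corners (67,209) and (184,191). Now I'll compute the geometry with the lag settled.

```bash
cat > geo.py <<'E'
from h import *
from scipy.optimize import least_squares
def tips(im,c,pA,p,E):
    m=mask(im,c);n,l,s,ce=cv2.connectedComponentsWithStats(m);i=1+np.argmax(s[1:,4])
    pts=np.argwhere(l==i)[:,::-1];return pts,ce[i]
E
python3 - <<'E'
from geo import *
import time
camera("wrist");camera("wrist")
im,p,E=shot("wrist");o=get_obs();print(o["clock"],o["position"].round(4))
cv2.imwrite("pics/w2.png",im[:,:,::-1])
im2,p2,E2=shot("top")
for nm,(i,pp,EE) in {"w":(im,p,E),"t":(im2,p2,E2)}.items():
    roi=None if nm=="w" else (220,120,320,240)
    for c,z in(("red",.097),("green",.072),("yellow",.0715)):
        for s,ce in blobs(i,c,roi,8):
            x,y,w,h,a=s
            print(nm,c,a,s[:4],ce,plane(ce,z,pp,EE).round(4)[:2])
            if c=="yellow": print("  tip",plane((x+w*.25,y+h),z,pp,EE).round(4)[:2])
g=cv2.cvtColor(im,cv2.COLOR_RGB2GRAY)
for X in ([.588,.056,.106],[.588,.056,.075],[.588,.056,.012]): print(proj(X,p,E))
E
```

```text
1.65 [ 0.4856 -0.0815  0.2311]
w red 235 [185 114  17  17] [192.8 122.1] [ 0.5696 -0.0241]
w green 148 [ 49 111  16  11] [ 56.  116.1] [0.6137 0.1118]
w yellow 125 [ 99 153  13  22] [104.9 163.2] [0.5572 0.0819]
  tip [0.5468 0.0895]
t red 24 [298 202   6   6] [300.5 204.5] [ 0.5694 -0.0226]
t green 15 [246 188   5   4] [247.8 189.7] [0.6142 0.1133]
t yellow 12 [257 207   7   7] [260.4 210.1] [0.5599 0.0803]
  tip [0.5497 0.0845]
[[ 96.67304892 127.23235414]]
[[114.71608004 125.80025779]]
[[142.3617466  123.70669067]]
```

View pics/w2.png

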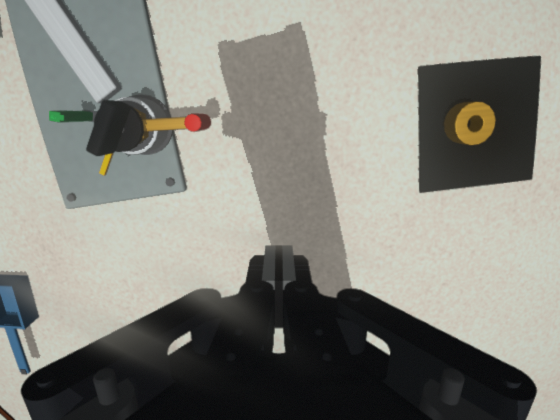

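Emit:
{"name": "step_arm", "arguments": {"commands": [0,0.046,0.054,-0.05,0,0,0,0,0.092,0.108,-0.1,0,0,0,0,0.092,0.108,-0.17,0,0,0,0,0.092,0.108,-0.23,0,0,0,0,0.092,0.108,-0.265,0,0,0,0,0.092,0.108,-0.265,0,0,0,0,0.092,0.108,-0.265,0,0,0,0,0.097,0.107,-0.265,0,0,0,0,0.102,0.106,-0.265,0,0,0,0,0.106,0.105,-0.265,0,0,0]}}

```text
clock: 2.95
position: [0.5494, -0.0196, 0.0727]
ee_rot: [0.991, -0.133, 0.0, 0.0]
ft_force: [0.4, 0.1, -0.4]
grip_width: 0.001
grasp_force: 0.0
```

Emit:
{"name": "step_arm", "arguments": {"commands": [0,0.006,-0.002,0,0,0,0.015,0,0.012,-0.004,0,0,0,0.03,0,0.018,-0.006,0,0,0,0.045,0,0.024,-0.008,0,0,0,0.06,0,0.029,-0.01,0,0,0,0.076,0,0.035,-0.012,0,0,0,0.09,0,0.041,-0.0125,0,0,0,0.105,0,0.047,-0.013,0,0,0,0.12,0,0.053,-0.014,0,0,0,0.133,0,0.053,-0.014,0,0,0,0.133]}}

```text
clock: 4.2
position: [0.5799, -0.0277, 0.0722]
ee_rot: [0.997, 0.076, -0.001, -0.0]
ft_force: [-5.0, 1.0, 4.4]
grip_width: -0.0
grasp_force: 2.8
```

```bash
python3 - <<'E'
from h import *
o=get_obs();print(o["clock"],o["position"].round(4),o["ft_force"].round(2),o["joint_pos"].round(2))
im,p,E=shot("wrist")
for c,z in(("red",.097),("green",.072),("yellow",.0715)):
    for b,ce in blobs(im,c,None,25): print(c,b,ce,plane(ce,z,p,E).round(4)[:2])
cv2.imwrite("pics/w3.png",im[:,:,::-1])
E
```

```text
4.2 [ 0.5799 -0.0277  0.0722] [-5.01  1.04  4.4 ] [ 0.53  0.47 -0.69  1.72  0.33  1.07 -1.69]
red [262 205  29  27 568] [277.4 217.9] [ 0.6119 -0.0226]
red [258 232  35  34 788] [276.6 249.9] [ 0.5981 -0.0244]
green [   0  133   80   35 1881] [ 35.3 148.3] [0.6201 0.095 ]
```

View pics/w3.png

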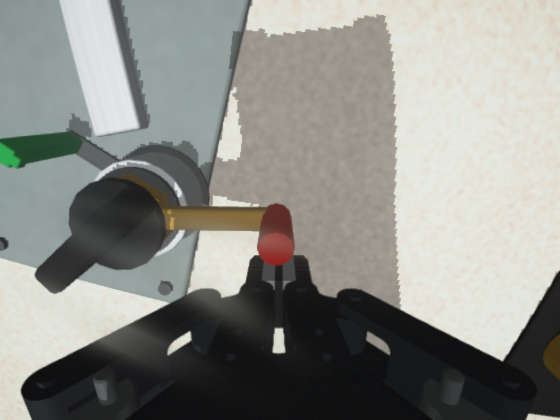

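Peg is about 0.36 rad back (pixel 277,218), so the nut is loose. Next: back off, lift and go over the knob, turned to the bar's direction.

Emit:
{"name": "step_arm", "arguments": {"commands": [0,-0.025,-0.004,0,0,0,0,0,-0.025,-0.004,0.06,0,0,0,0,-0.025,-0.004,0.163,0,0,0.05,50,-0.01,0.04,0.163,0,0,0.11,50,0,0.08,0.163,0,0,0.17,50,0.01,0.12,0.163,0,0,0.23,50,0.013,0.136,0.163,0,0,0.285,50,0.013,0.136,0.163,0,0,0.34,50,0.013,0.136,0.163,0,0,0.4,50,0.013,0.136,0.163,0,0,0.455]}}

```text
clock: 5.5
position: [0.5887, 0.0537, 0.1702]
ee_rot: [0.701, 0.713, 0.0, -0.0]
ft_force: [-0.4, -0.3, 0.3]
grip_width: 0.586
grasp_force: 0.0
```

Emit:
{"name": "step_arm", "arguments": {"commands": [50,0,0,0,0,0,0.055,50,0,0,0,0,0,0.11,50,0,0,0,0,0,0.165,50,0,0,0,0,0,0.22,50,0,0,0,0,0,0.272,50,0,0,0,0,0,0.272,50,0,0,0,0,0,0.272,50,0,0,0,0,0,0.272,50,0,0,0,0,0,0.272,50,0,0,0,0,0,0.272]}}

```text
clock: 6.75
position: [0.5886, 0.0537, 0.1702]
ee_rot: [0.346, 0.938, -0.0, 0.0]
ft_force: [0.5, -0.3, -1.1]
grip_width: 0.588
grasp_force: 0.0
```

```bash
python3 - <<'E'
from h import *
o=get_obs();print(o["clock"],o["position"].round(4),o["ee_rot"].round(3),R.from_quat(o["ee_rot"]).as_matrix()[:2,0],o["ft_force"].round(2),o["joint_pos"].round(2))
im,p,E=shot("wrist")
for c,z in(("red",.097),("green",.072),("yellow",.0715)):
    for b,ce in blobs(im,c,None,25): print(c,b,ce,plane(ce,z,p,E).round(4)[:2])
print(proj([.588,.054,.106],p,E))
cv2.imwrite("pics/w4.png",im[:,:,::-1])
E
```

```text
6.75 [0.5886 0.0537 0.1702] [ 0.346  0.938 -0.     0.   ] [-0.7608852   0.64888648] [ 0.55 -0.3  -1.06] [ 0.7   0.57 -1.16  1.59  0.53  1.34  0.33]
green [339 166  27  24 364] [353.1 178.5] [0.6087 0.1141]
yellow [276 140   9  36 267] [280.3 157.2] [0.5585 0.0809]
[[278.5396095  220.37036357]]
```

View pics/w4.png

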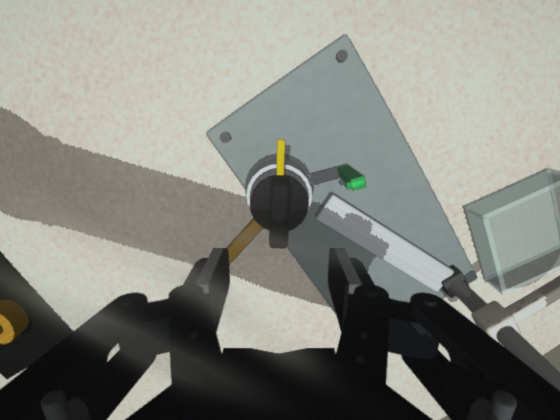

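The bar lies straight between the fingers, with the pointer tip at (281,140) and the green post top near (357,183). Descending and gripping.

Emit:
{"name": "step_arm", "arguments": {"commands": [50,0,0,-0.05,0,0,0,50,0,0,-0.1,0,0,0,50,0,0,-0.15,0,0,0,50,0,0,-0.15,0,0,0,10,0,0,-0.15,0,0,0,10,0,0,-0.15,0,0,0,10,0,0,-0.15,0,0,0,10,0,0,-0.15,0,0,0,10,0,0,-0.15,0,0,0,10,0,0,-0.15,0,0,0], "squeeze": 50}}

```text
clock: 8.05
position: [0.5893, 0.0538, 0.0817]
ee_rot: [0.346, 0.938, 0.0, 0.001]
ft_force: [-1.4, -0.3, 6.0]
grip_width: 0.154
grasp_force: 48.6
```

```bash
cat > ang.py <<'E'
from h import *
A=np.array([.588,.054])
o=get_obs();x=R.from_quat(o["ee_rot"]).as_matrix()[:2,0]
print(o["clock"],o["position"].round(4),"yaw",np.arctan2(x[1],x[0]).round(3),o["ft_force"].round(2),o["torque"].round(2),o["joint_pos"].round(2),o["grip_width"].round(3))
im,p,E=shot("wrist")
h,s,v=cv2.split(cv2.cvtColor(im,cv2.COLOR_RGB2HSV))
for c,z in(("green",.072),("yellow",.0715)):
    m=mask(im,c)
    if c=="green":
        t,_=cv2.threshold(v[m>0].reshape(-1,1),0,255,cv2.THRESH_OTSU);m=m*(v>t).astype(np.uint8)
    n,l,st,ce=cv2.connectedComponentsWithStats(m)
    if n<2: print("none",c); continue
    k=1+np.argmax(st[1:,4]);pts=np.argwhere(l==k)[:,::-1]
    W=np.array([plane(q,z,p,E)[:2] for q in pts])-A
    r=np.hypot(*W.T);a=np.arctan2(W[:,1],W[:,0]);print(c,len(pts),"r",r.min().round(4),r.max().round(4),"ang med",np.median(a).round(3),"inner",np.median(a[r<r.min()+.004]).round(3),"outer",np.median(a[r>r.max()-.004]).round(3),"px",ce[k].round(1))
E
python3 ang.py
```

```text
Traceback (most recent call last):
  File "ang.py", line 4, in <module>
    print(o["clock"],o["position"].round(4),"yaw",np.arctan2(x[1],x[0]).round(3),o["ft_force"].round(2),o["torque"].round(2),o["joint_pos"].round(2),o["grip_width"].round(3))
                                                                                                                                                     ^^^^^^^^^^^^^^^^^^^^^
AttributeError: 'float' object has no attribute 'round'
```

```bash
sed -i 's/,o\["grip_width"\].round(3))/,o["grip_width"])/' ang.py; python3 ang.py
```

```text
8.05 [0.5893 0.0538 0.0817] yaw 2.436 [-1.35 -0.33  6.04] [-0.14  0.45 -0.11] [ 0.65  0.65 -1.09  1.68  0.62  1.2   0.27] 0.1541938108137155
green 427 r 0.0565 0.0718 ang med 1.174 inner 1.174 outer 1.174 px [396.  218.1]
yellow 613 r 0.0256 0.0536 ang med 2.42 inner 2.412 outer 2.422 px [278.9 180.2]
```

Emit:
{"name": "step_arm", "arguments": {"commands": [10,0,0,0.002,0,0,-0.045,10,0,0,0.002,0,0,-0.09,10,0,0,0.002,0,0,-0.135,10,0,0,0.002,0,0,-0.18,10,0,0,0.002,0,0,-0.225,10,0,0,0.002,0,0,-0.27,10,0,0,0.002,0,0,-0.315,10,0,0,0.002,0,0,-0.36,10,0,0,0.002,0,0,-0.38,10,0,0,0.002,0,0,-0.38]}}

```text
clock: 9.35
position: [0.5865, 0.0531, 0.0817]
ee_rot: [0.814, 0.582, -0.002, -0.0]
ft_force: [-13.3, -3.3, 7.0]
grip_width: 0.15
grasp_force: 51.4
```

```bash
python3 ang.py; python3 - <<'E'
from h import *
im=camera("wrist");cv2.imwrite("pics/w5.png",im[:,:,::-1])
E
```

```text
9.35 [0.5865 0.0531 0.0817] yaw 1.241 [-13.28  -3.32   6.99] [-0.71  2.57 -0.16] [ 0.51  0.54 -0.87  1.69  0.45  1.13 -0.81] 0.1500064610334076
green 488 r 0.0577 0.0723 ang med 1.161 inner 1.161 outer 1.16 px [292.4 125.6]
yellow 597 r 0.0255 0.0526 ang med 1.273 inner 1.299 outer 1.262 px [278.6 179. ]
```

View pics/w5.png

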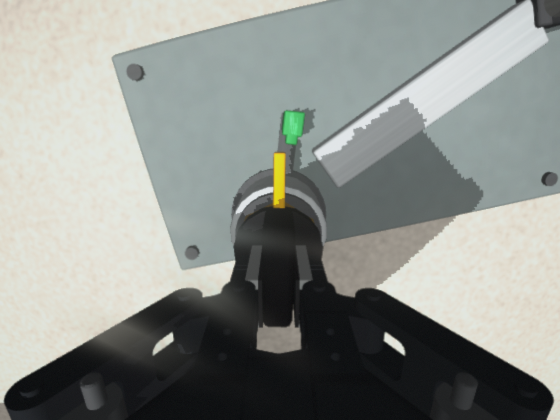

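The pointer is about 0.10 rad short of the mark (yellow at column 279, green at 292). I'm trimming and relieving the sideways load.

Emit:
{"name": "step_arm", "arguments": {"commands": [10,-0.002,0,0,0,0,-0.008,10,-0.004,0,0,0,0,-0.016,10,-0.004,0,0,0,0,-0.024,10,-0.004,0,0,0,0,-0.03,10,-0.004,0,0,0,0,-0.03,10,-0.004,0,0,0,0,-0.03,10,-0.004,0,0,0,0,-0.03,10,-0.004,0,0,0,0,-0.03,10,-0.004,0,0,0,0,-0.03,10,-0.004,0,0,0,0,-0.03]}}

```text
clock: 10.7
position: [0.5861, 0.0532, 0.0817]
ee_rot: [0.84, 0.542, -0.0, 0.0]
ft_force: [-4.4, -4.8, 3.2]
grip_width: 0.151
grasp_force: 50.6
```

```bash
sed -i 's/^A=.*/A=np.array([.5867,.0558])/' ang.py; python3 ang.py
```

```text
10.7 [0.5861 0.0532 0.0817] yaw 1.147 [-4.39 -4.82  3.2 ] [-0.89  0.95  0.1 ] [ 0.5   0.53 -0.85  1.69  0.43  1.12 -0.9 ] 0.15132925264112285
green 439 r 0.057 0.0707 ang med 1.129 inner 1.128 outer 1.13 px [279.9 124.7]
yellow 540 r 0.0238 0.0513 ang med 1.133 inner 1.077 outer 1.133 px [278.6 176.4]
```

Aligned within about 0.01 rad. Releasing, lifting and checking.

Emit:
{"name": "step_arm", "arguments": {"commands": [30,0,0,0,0,0,0,45,0,0,0,0,0,0,50,0,0,0,0,0,0,50,0,0,0.005,0,0,0,50,0,0,0.05,0,0,0,50,0,0,0.1,0,0,0,50,0,0,0.15,0,0,0,50,0,0,0.15,0,0,0,50,0,0,0.15,0,0,0,50,0,0,0.15,0,0,0]}}

```text
clock: 12.0
position: [0.5857, 0.0536, 0.1704]
ee_rot: [0.84, 0.543, -0.001, -0.0]
ft_force: [1.1, -1.1, -0.3]
grip_width: 0.585
grasp_force: 0.0
```

```bash
python3 ang.py; python3 - <<'E'
from h import *
im,p,E=shot("wrist");cv2.imwrite("pics/w6.png",cv2.resize(im[60:260,180:400,::-1],None,fx=3,fy=3,interpolation=cv2.INTER_CUBIC))
for b in blobs(im,"red",None,20):print(b)
im,p,E=shot("top")
for b in blobs(im,"red",(220,120,340,240),8):print(b,plane(b[1],.097,p,E))
E
```

```text
12.0 [0.5857 0.0536 0.1704] yaw 1.148 [ 1.1  -1.13 -0.34] [0.   0.   0.03] [ 0.54  0.44 -0.9   1.6   0.35  1.27 -0.84] 0.5853218090979007
green 177 r 0.0569 0.0709 ang med 1.134 inner 1.132 outer 1.135 px [280.  121.6]
yellow 278 r 0.0236 0.0516 ang med 1.141 inner 1.14 outer 1.144 px [279.4 156.5]
(array([318, 266,  14,  35, 230], dtype=int32), array([324.6, 282.6]))
```

View pics/w6.png

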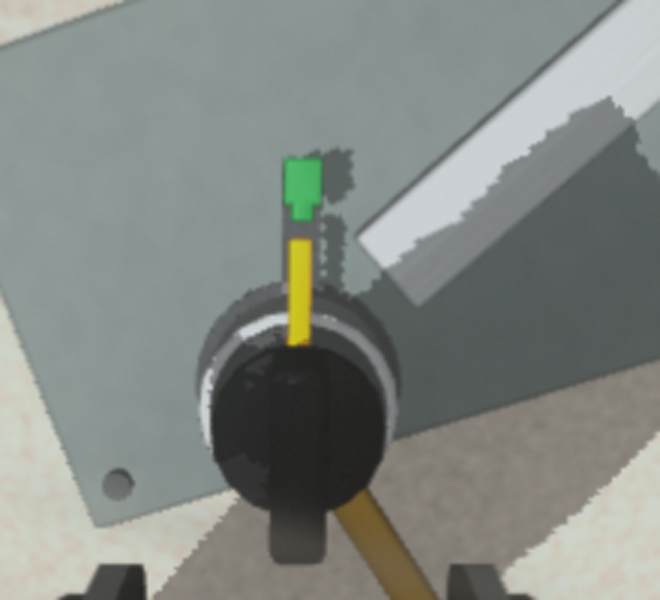

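The pointer (crop column 301) meets the mark (302). Next I go to the far side of the peg, fingers shut.

Emit:
{"name": "step_arm", "arguments": {"commands": [0,0.02,-0.03,0,0,0,0.055,0,0.04,-0.06,0,0,0,0.11,0,0.055,-0.09,0,0,0,0.165,0,0.073,-0.121,0,0,0,0.22,0,0.073,-0.121,0,0,0,0.275,0,0.073,-0.121,0,0,0,0.33,0,0.073,-0.121,0,0,0,0.385,0,0.073,-0.121,0,0,0,0.44,0,0.073,-0.121,0,0,0,0.495,0,0.073,-0.121,0,0,0,0.55]}}

```text
clock: 13.4
position: [0.6299, -0.0189, 0.171]
ee_rot: [0.13, 0.992, 0.0, -0.0]
ft_force: [-0.3, 0.3, -0.0]
grip_width: 0.002
grasp_force: 0.0
```

Emit:
{"name": "step_arm", "arguments": {"commands": [0,0,0,0,0,0,0.055,0,0,0,0,0,0,0.11,0,0,0,0,0,0,0.129,0,0,0,-0.06,0,0,0.129,0,0,0,-0.12,0,0,0.129,0,0,0,-0.163,0,0,0.129,0,0,0,-0.163,0,0,0.129,0,0,0,-0.163,0,0,0.129,0,0,0,-0.163,0,0,0.129,0,0,0,-0.163,0,0,0.129]}}

```text
clock: 14.65
position: [0.6304, -0.0189, 0.0744]
ee_rot: [-0.07, 0.998, -0.0, 0.001]
ft_force: [0.1, 0.3, -0.3]
grip_width: 0.003
grasp_force: 0.0
```

```bash
cat > st.py <<'E'
from h import *
A=np.array([.5867,.0558]);o=get_obs();M=R.from_quat(o["ee_rot"]).as_matrix();x=M[:2,0];P=o["position"]
camera("top")
f=np.mean([get_obs()["ft_force"],o["ft_force"]],0)
# contact: peg centre = P - 19 mm * et ; find th
from scipy.optimize import fsolve
d=P[:2]-A;r=np.hypot(*d);th=np.arctan2(d[1],d[0])-np.arctan2(.019,.080)
et=np.array([-np.sin(th),np.cos(th)]);er=np.array([np.cos(th),np.sin(th)])
print("t",round(o["clock"],2),"P",P.round(4),"r",r.round(4),"(.0822) th",th.round(3),"yaw-th+pi/2",((np.arctan2(x[1],x[0])-th+np.pi/2+np.pi)%(2*np.pi)-np.pi).round(3),"F",f.round(2),"Ft",(f[:2]@et).round(2),"Fr",(f[:2]@er).round(2),"tq",o["torque"].round(2),"q",o["joint_pos"].round(2))
B=lambda t:A+.080*np.array([np.cos(t),np.sin(t)])+.019*np.array([-np.sin(t),np.cos(t)])
for dt in (.025,.05,.075,.15,.225,.3,.35): print(dt,((B(th-dt)-B(th))/.6).round(4),round(-dt/np.pi,4))
E
python3 st.py
```

```text
t 14.65 P [ 0.6304 -0.0189  0.0744] r 0.0865 (.0822) th -1.274 yaw-th+pi/2 -0.157 F [-0.05  0.08 -0.46] Ft -0.02 Fr -0.09 tq [0.02 0.01 0.04] q [ 0.76  0.8  -1.17  1.57  0.76  1.28  1.19]
0.025 [-0.003  -0.0017] -0.008
0.05 [-0.006  -0.0033] -0.0159
0.075 [-0.0091 -0.0049] -0.0239
0.15 [-0.0185 -0.009 ] -0.0477
0.225 [-0.0281 -0.0125] -0.0716
0.3 [-0.038  -0.0152] -0.0955
0.35 [-0.0448 -0.0166] -0.1114
```

Emit:
{"name": "step_arm", "arguments": {"commands": [0,-0.01,-0.0015,0,0,0,0,0,-0.0175,-0.0025,0,0,0,0,0,-0.0215,-0.003,0,0,0,0,0,-0.0275,-0.005,0,0,0,-0.014,0,-0.033,-0.007,0,0,0,-0.028,0,-0.039,-0.0087,0,0,0,-0.043,0,-0.044,-0.0095,0,0,0,-0.053,0,-0.049,-0.0103,0,0,0,-0.064,0,-0.053,-0.011,0,0,0,-0.075,0,-0.0575,-0.0117,0,0,0,-0.0856]}}

```text
clock: 15.95
position: [0.5967, -0.0262, 0.0736]
ee_rot: [0.066, 0.998, 0.0, 0.002]
ft_force: [7.7, -0.2, -6.0]
grip_width: -0.002
grasp_force: 4.0
```

```bash
python3 st.py
```

```text
t 15.95 P [ 0.5967 -0.0262  0.0736] r 0.0826 (.0822) th -1.683 yaw-th+pi/2 -0.019 F [ 7.52  0.07 -5.56] Ft 7.46 Fr -0.9 tq [ 0.05 -1.72 -0.02] q [ 0.81  0.72 -1.16  1.67  0.7   1.22  0.94]
0.025 [-0.0034 -0.0004] -0.008
0.05 [-0.0068 -0.0007] -0.0159
0.075 [-0.0102 -0.0009] -0.0239
0.15 [-0.0205 -0.001 ] -0.0477
0.225 [-0.0308 -0.0003] -0.0716
0.3 [-0.0409  0.0012] -0.0955
0.35 [-0.0477  0.0026] -0.1114
```

Emit:
{"name": "step_arm", "arguments": {"commands": [0,-0.0012,-0.0001,0,0,0,-0.003,0,-0.0025,-0.0003,0,0,0,-0.006,0,-0.0037,-0.0004,0,0,0,-0.009,0,-0.005,-0.0005,0,0,0,-0.012,0,-0.0062,-0.0006,0,0,0,-0.015,0,-0.0075,-0.0007,0,0,0,-0.018,0,-0.0087,-0.0008,0,0,0,-0.021,0,-0.0102,-0.0009,0,0,0,-0.024,0,-0.0115,-0.0009,0,0,0,-0.027,0,-0.013,-0.001,0,0,0,-0.03]}}

```text
clock: 17.25
position: [0.589, -0.0269, 0.0737]
ee_rot: [0.112, 0.994, 0.0, 0.002]
ft_force: [7.1, -0.5, -5.7]
grip_width: -0.001
grasp_force: 3.9
```

```bash
python3 st.py
```

```text
t 17.25 P [ 0.589  -0.0269  0.0737] r 0.0828 (.0822) th -1.776 yaw-th+pi/2 -0.02 F [ 7.37 -0.4  -5.53] Ft 7.29 Fr -1.11 tq [-0.08 -1.72  0.  ] q [ 0.82  0.7  -1.15  1.69  0.68  1.21  0.85]
0.025 [-0.0034 -0.0001] -0.008
0.05 [-0.0069 -0.    ] -0.0159
0.075 [-0.0103  0.0001] -0.0239
0.15 [-0.0205  0.001 ] -0.0477
0.225 [-0.0307  0.0026] -0.0716
0.3 [-0.0407  0.005 ] -0.0955
0.35 [-0.0472  0.007 ] -0.1114
```

Emit:
{"name": "step_arm", "arguments": {"commands": [0,-0.001,0,0,0,0,-0.0024,0,-0.002,0,0,0,0,-0.0048,0,-0.003,0,0,0,0,-0.0072,0,-0.004,0,0,0,0,-0.0096,0,-0.005,0,0,0,0,-0.012,0,-0.006,0,0,0,0,-0.0144,0,-0.007,0,0,0,0,-0.0168,0,-0.008,0.0001,0,0,0,-0.0192,0,-0.009,0.0001,0,0,0,-0.0215,0,-0.0103,0.0001,0,0,0,-0.024]}}

```text
clock: 18.55
position: [0.5828, -0.027, 0.0737]
ee_rot: [0.15, 0.989, 0.0, 0.002]
ft_force: [8.7, -0.3, -6.4]
grip_width: 0.002
grasp_force: 3.9
```

```bash
python3 st.py
```

```text
t 18.55 P [ 0.5828 -0.027   0.0737] r 0.0829 (.0822) th -1.851 yaw-th+pi/2 -0.02 F [ 8.35 -0.92 -5.97] Ft 8.28 Fr -1.42 tq [-0.19 -1.73  0.02] q [ 0.83  0.68 -1.14  1.71  0.66  1.2   0.78]
0.025 [-0.0034  0.0002] -0.008
0.05 [-0.0068  0.0005] -0.0159
0.075 [-0.0102  0.0009] -0.0239
0.15 [-0.0204  0.0025] -0.0477
0.225 [-0.0304  0.0049] -0.0716
0.3 [-0.0402  0.008 ] -0.0955
0.35 [-0.0466  0.0105] -0.1114
```

Emit:
{"name": "step_arm", "arguments": {"commands": [0,-0.001,0.0001,0,0,0,-0.0024,0,-0.002,0.0001,0,0,0,-0.0048,0,-0.003,0.0002,0,0,0,-0.0072,0,-0.004,0.0003,0,0,0,-0.0096,0,-0.005,0.0003,0,0,0,-0.012,0,-0.005,0.0003,0,0,0,-0.012,0,-0.005,0.0003,0,0,0,-0.012,0,-0.005,0.0003,0,0,0,-0.012,0,-0.005,0.0003,0,0,0,-0.012,0,-0.005,0.0003,0,0,0,-0.012]}}

```text
clock: 19.85
position: [0.5798, -0.0269, 0.0737]
ee_rot: [0.168, 0.986, 0.0, 0.001]
ft_force: [7.1, -1.3, -5.6]
grip_width: 0.001
grasp_force: 3.7
```

```bash
python3 st.py | head -1
```

```text
t 19.85 P [ 0.5798 -0.0269  0.0737] r 0.083 (.0822) th -1.887 yaw-th+pi/2 -0.021 F [ 7.69 -1.24 -5.55] Ft 7.69 Fr -1.22 tq [-0.3  -1.59  0.01] q [ 0.83  0.67 -1.14  1.71  0.65  1.19  0.75]
```

Emit:
{"name": "step_arm", "arguments": {"commands": [0,-0.001,0.0001,0,0,0,-0.0024,0,-0.002,0.0002,0,0,0,-0.0048,0,-0.003,0.0003,0,0,0,-0.0072,0,-0.004,0.0004,0,0,0,-0.0096,0,-0.005,0.0005,0,0,0,-0.012,0,-0.006,0.0006,0,0,0,-0.0142,0,-0.007,0.0007,0,0,0,-0.0165,0,-0.0081,0.0009,0,0,0,-0.019,0,-0.0081,0.0009,0,0,0,-0.019,0,-0.0081,0.0009,0,0,0,-0.019]}}

```text
clock: 21.15
position: [0.5749, -0.0266, 0.0737]
ee_rot: [0.197, 0.98, 0.0, 0.001]
ft_force: [6.3, -1.5, -4.8]
grip_width: -0.004
grasp_force: 3.6
```

```bash
python3 st.py | head -3
```

```text
t 21.15 P [ 0.5749 -0.0266  0.0737] r 0.0832 (.0822) th -1.946 yaw-th+pi/2 -0.022 F [ 6.95 -1.77 -5.13] Ft 7.12 Fr -0.9 tq [-0.35 -1.56 -0.01] q [ 0.83  0.65 -1.13  1.73  0.64  1.18  0.69]
0.025 [-0.0034  0.0005] -0.008
0.05 [-0.0068  0.0011] -0.0159
```

Emit:
{"name": "step_arm", "arguments": {"commands": [0,-0.001,0.0002,0,0,0,-0.0024,0,-0.002,0.0004,0,0,0,-0.0048,0,-0.003,0.0006,0,0,0,-0.0072,0,-0.004,0.0008,0,0,0,-0.0096,0,-0.005,0.001,0,0,0,-0.012,0,-0.006,0.0013,0,0,0,-0.0142,0,-0.007,0.0015,0,0,0,-0.0165,0,-0.0081,0.0018,0,0,0,-0.019,0,-0.0088,0.002,0,0,0,-0.021,0,-0.0095,0.0023,0,0,0,-0.022]}}

```text
clock: 22.45
position: [0.5694, -0.0257, 0.0737]
ee_rot: [0.231, 0.973, 0.0, 0.002]
ft_force: [8.2, -1.6, -6.8]
grip_width: 0.006
grasp_force: 4.6
```

```bash
python3 st.py | head -3
```

```text
t 22.45 P [ 0.5694 -0.0257  0.0737] r 0.0833 (.0822) th -2.013 yaw-th+pi/2 -0.025 F [ 8.17 -2.52 -6.48] Ft 8.46 Fr -1.22 tq [-0.67 -1.93 -0.02] q [ 0.83  0.63 -1.13  1.74  0.62  1.17  0.63]
0.025 [-0.0033  0.0008] -0.008
0.05 [-0.0067  0.0016] -0.0159
```

Emit:
{"name": "step_arm", "arguments": {"commands": [0,-0.001,0.0003,0,0,0,-0.0024,0,-0.002,0.0006,0,0,0,-0.0048,0,-0.003,0.0009,0,0,0,-0.0072,0,-0.004,0.0012,0,0,0,-0.0096,0,-0.0049,0.0015,0,0,0,-0.0116,0,-0.0049,0.0015,0,0,0,-0.0116,0,-0.0049,0.0015,0,0,0,-0.0116,0,-0.0049,0.0015,0,0,0,-0.0116,0,-0.0049,0.0015,0,0,0,-0.0116,0,-0.0049,0.0015,0,0,0,-0.0116]}}

```text
clock: 23.75
position: [0.5665, -0.0251, 0.0736]
ee_rot: [0.249, 0.968, -0.0, 0.002]
ft_force: [8.8, -4.5, -7.2]
grip_width: -0.004
grasp_force: 4.8
```

```bash
python3 st.py | head -3
```

```text
t 23.75 P [ 0.5665 -0.0251  0.0736] r 0.0833 (.0822) th -2.049 yaw-th+pi/2 -0.026 F [ 8.83 -4.24 -6.95] Ft 9.79 Fr -0.3 tq [-0.9  -2.02 -0.03] q [ 0.84  0.62 -1.12  1.75  0.61  1.16  0.6 ]
0.025 [-0.0033  0.0009] -0.008
0.05 [-0.0066  0.0018] -0.0159
```

Emit:
{"name": "step_arm", "arguments": {"commands": [0,-0.001,0.0003,0,0,0,-0.0024,0,-0.002,0.0006,0,0,0,-0.0048,0,-0.003,0.0009,0,0,0,-0.0072,0,-0.0033,0.001,0,0,0,-0.008,0,-0.0033,0.001,0,0,0,-0.008,0,-0.0033,0.001,0,0,0,-0.008,0,-0.0033,0.001,0,0,0,-0.008,0,-0.0033,0.001,0,0,0,-0.008,0,-0.0033,0.001,0,0,0,-0.008,0,-0.0033,0.001,0,0,0,-0.008]}}

```text
clock: 25.05
position: [0.5647, -0.0247, 0.0736]
ee_rot: [0.261, 0.965, -0.0, 0.002]
ft_force: [9.7, -3.8, -7.8]
grip_width: -0.002
grasp_force: 5.3
```

```bash
python3 st.py | head -3
```

```text
t 25.05 P [ 0.5647 -0.0247  0.0736] r 0.0834 (.0822) th -2.071 yaw-th+pi/2 -0.029 F [ 9.87 -3.97 -7.02] Ft 10.57 Fr -1.26 tq [-0.95 -2.15  0.01] q [ 0.84  0.62 -1.12  1.76  0.61  1.16  0.57]
0.025 [-0.0033  0.0009] -0.008
0.05 [-0.0066  0.002 ] -0.0159
```

Emit:
{"name": "step_arm", "arguments": {"commands": [0,-0.001,0.0004,0,0,0,-0.0024,0,-0.002,0.0008,0,0,0,-0.0048,0,-0.003,0.0012,0,0,0,-0.0072,0,-0.004,0.0015,0,0,0,-0.0096,0,-0.0042,0.0016,0,0,0,-0.01,0,-0.0042,0.0016,0,0,0,-0.01,0,-0.0042,0.0016,0,0,0,-0.01,0,-0.0042,0.0016,0,0,0,-0.01,0,-0.0042,0.0016,0,0,0,-0.01,0,-0.0042,0.0016,0,0,0,-0.01]}}

```text
clock: 26.35
position: [0.5623, -0.024, 0.0736]
ee_rot: [0.277, 0.961, -0.0, 0.002]
ft_force: [10.7, -5.3, -9.5]
grip_width: -0.004
grasp_force: 5.8
```

```bash
python3 st.py | head -3
```

```text
t 26.35 P [ 0.5623 -0.024   0.0736] r 0.0834 (.0822) th -2.101 yaw-th+pi/2 -0.03 F [10.84 -5.43 -9.47] Ft 12.1 Fr -0.8 tq [-1.11 -2.31 -0.  ] q [ 0.84  0.61 -1.12  1.76  0.6   1.15  0.54]
0.025 [-0.0033  0.001 ] -0.008
0.05 [-0.0065  0.0022] -0.0159
```

Emit:
{"name": "step_arm", "arguments": {"commands": [0,0,0,-0.0005,0,0,0,0,-0.0007,0.0003,-0.001,0,0,-0.0015,0,-0.0014,0.0005,-0.001,0,0,-0.003,0,-0.002,0.0008,-0.001,0,0,-0.0045,0,-0.0025,0.001,-0.001,0,0,-0.006,0,-0.0025,0.001,-0.001,0,0,-0.006,0,-0.0025,0.001,-0.001,0,0,-0.006,0,-0.0025,0.001,-0.001,0,0,-0.006,0,-0.0025,0.001,-0.001,0,0,-0.006,0,-0.0025,0.001,-0.001,0,0,-0.006]}}

```text
clock: 27.65
position: [0.5611, -0.0236, 0.0734]
ee_rot: [0.286, 0.958, -0.0, 0.002]
ft_force: [9.8, -5.6, -5.0]
grip_width: -0.001
grasp_force: 6.0
```

```bash
python3 st.py | head -3
```

```text
t 27.65 P [ 0.5611 -0.0236  0.0734] r 0.0834 (.0822) th -2.115 yaw-th+pi/2 -0.035 F [ 9.95 -5.83 -4.84] Ft 11.53 Fr -0.17 tq [-1.34 -2.17 -0.  ] q [ 0.84  0.61 -1.12  1.77  0.6   1.15  0.52]
0.025 [-0.0032  0.0011] -0.008
0.05 [-0.0065  0.0023] -0.0159
```

Emit:
{"name": "step_arm", "arguments": {"commands": [0,-0.001,0.0004,0,0,0,-0.0024,0,-0.002,0.0008,0,0,0,-0.0048,0,-0.003,0.0012,0,0,0,-0.0072,0,-0.003,0.0012,0,0,0,-0.0072,0,-0.003,0.0012,0,0,0,-0.0072,0,-0.003,0.0012,0,0,0,-0.0072,0,-0.003,0.0012,0,0,0,-0.0072,0,-0.003,0.0012,0,0,0,-0.0072,0,-0.003,0.0012,0,0,0,-0.0072,0,-0.003,0.0012,0,0,0,-0.0072]}}

```text
clock: 28.95
position: [0.5593, -0.023, 0.0733]
ee_rot: [0.297, 0.955, -0.0, 0.002]
ft_force: [11.1, -6.6, -6.8]
grip_width: -0.001
grasp_force: 6.2
```

```bash
python3 st.py | head -1;python3 st.py | head -1;python3 st.py | head -1
```

```text
t 28.95 P [ 0.5593 -0.023   0.0733] r 0.0835 (.0822) th -2.138 yaw-th+pi/2 -0.035 F [11.02 -6.76 -6.65] Ft 12.93 Fr -0.22 tq [-1.37 -2.27  0.01] q [ 0.84  0.6  -1.11  1.77  0.59  1.15  0.5 ]
t 29.0 P [ 0.5594 -0.023   0.0733] r 0.0834 (.0822) th -2.138 yaw-th+pi/2 -0.035 F [11.08 -6.94 -6.44] Ft 13.08 Fr -0.1 tq [-1.42 -2.31 -0.02] q [ 0.84  0.6  -1.11  1.77  0.59  1.15  0.5 ]
t 29.05 P [ 0.5593 -0.023   0.0733] r 0.0835 (.0822) th -2.138 yaw-th+pi/2 -0.035 F [10.83 -7.3  -6.  ] Ft 13.06 Fr 0.33 tq [-1.4  -2.33 -0.03] q [ 0.84  0.6  -1.11  1.77  0.59  1.15  0.5 ]
```

Steady 13.0 N tangential, with almost no radial force. Backing off along the tangent and lifting.

Emit:
{"name": "step_arm", "arguments": {"commands": [0,0,0,0,0,0,0,0,0,0,0,0,0,0,0,0.005,-0.003,0,0,0,0,0,0.014,-0.009,0,0,0,0,0,0.03,-0.019,0,0,0,0,0,0.035,-0.022,0.03,0,0,0,0,0.035,-0.04,0.1,0,0,0,0,0.035,-0.09,0.17,0,0,0,0,0.035,-0.13,0.2,0,0,0,0,0.035,-0.13,0.2,0,0,0]}}

```text
clock: 30.35
position: [0.5791, -0.1006, 0.1952]
ee_rot: [0.297, 0.955, 0.0, 0.001]
ft_force: [0.3, 0.9, -0.9]
grip_width: -0.001
grasp_force: 0.0
```

```bash
python3 ang.py; python3 - <<'E'
from h import *
im,p,E=shot("wrist");im2,p2,E2=shot("top")
for c,z in(("red",.097),("green",.072),("yellow",.0715)):
    for b,ce in blobs(im,c,None,20): print("w",c,b,plane(ce,z,p,E).round(4))
    for b,ce in blobs(im2,c,(220,120,340,240),6): print("t",c,b,plane(ce,z,p2,E2).round(4))
a=im[:,:,::-1];b=cv2.resize(im2[150:250,200:320,::-1],(504,420),interpolation=cv2.INTER_CUBIC)
cv2.imwrite("pics/w7.png",cv2.resize(np.hstack([a,b]),(800,316)))
E
```

```text
30.35 [ 0.5791 -0.1006  0.1952] yaw 2.538 [ 0.3   0.87 -0.9 ] [0.02 0.05 0.  ] [ 0.97  0.53 -1.18  1.57  0.5   1.37  0.71] -0.0005055349480711307
green 167 r 0.0547 0.0694 ang med 1.131 inner 1.129 outer 1.131 px [508.9  93.6]
yellow 60 r 0.0451 0.0515 ang med 1.138 inner 1.137 outer 1.138 px [492.5  95.5]
w red [337  98  20  21 312] [ 0.5432 -0.0134  0.097 ]
t red [294 212   6   6  25] [ 0.5435 -0.0113  0.097 ]
w green [497  90  20  13 215] [0.6125 0.1114 0.072 ]
t green [246 188   5   4  15] [0.6142 0.1133 0.072 ]
w yellow [489  94   8   9  61] [0.6073 0.0999 0.0715]
t yellow [253 192   8   4  11] [0.6046 0.0913 0.0715]
```

View pics/w7.png

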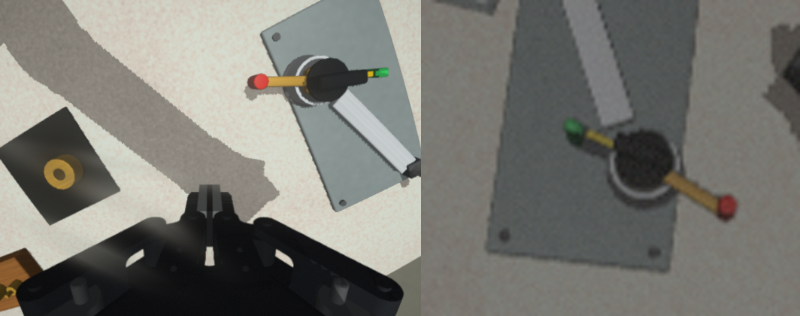

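The pointer (1.137 rad) is still on the mark (1.130). In both views the handle stays in its tight position and the tool is clear, so I'm handing in.

```bash
python3 -c "
from workcell import *
print(hand_in())"
```

```text
the job is handed in; nothing more can be done
None
```

The job is handed in at about 30 s on the robot's clock: nut loosened, pointer set within about 0.01 rad of the green mark, nut locked with a steady push of about 13 N, peg left and the arm clear; the judge's result was not shown.

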